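# Gauge the depth of a dowel hole

## Task

Measure the dowel hole in the bevelled rail that is clamped in the dowelling jig: slide the depth gauge's rod down the jig's slanting guide tube until its tip stops on the bottom of the hole, so that the mouth of the tube pushes the friction collar up the rod, then draw it straight out without shifting the collar. Finish with the gauge still in the gripper, held level and still with the marked side of the rod upward, well above the bench (15 cm or more) and clear of the jig, so that the reading can be taken; do not put it down, and leave the other things on the bench where they are.

Things in the scene. Friction and masses are not known exactly. Their poses are not given: they have to be found in the camera images.
- gauge: Depth gauge, about 160 g, loose on the bench: octagonal wooden handle 26 mm across flats, brass ferrule, steel rod of 8 mm diameter. Origin: on the rod's axis, mid-handle, 13 mm above the bench at the start. x runs along the rod to the tip: handle -48 to 47 mm, ferrule to 60, tip at 190 mm. z, up at the start, is the side with the measuring marks (a narrow flat with cross lines).
- gauge_tip (a point): Tip of the gauge's rod, on its axis, 190 mm from the gauge's origin along its x axis; the nose tapers to 5 mm.
- collar (a joint): Friction collar on the gauge's rod, a grooved brass ring, 26 mm diameter, 12 mm long. The value is the reading in m: from the rod's tip back to the collar's front face (toward the tip). It starts at 0.025 to 0.045 and can slide from 0.018 to 0.116; a push of about 2.5 N along the rod shifts it, otherwise it stays put.
- guide_tube: Steel guide tube, 26 mm outside, fixed in the jig square to the rail's bevel. Origin: centre of its mouth, 76 mm above the bench. x axis: the tube's axis, out of the mouth, slanting 30 degrees up; y axis level. Bore 13 mm, mouth countersunk to 19 mm over the first 4 mm. It stands 22 mm proud of an aluminium plate 81 mm wide.
- hole_bottom (a point): Bottom of the hole, on the tube's axis, hidden in the wood and firm: 64 to 76 mm below the tube's mouth along the axis, different from piece to piece.
- jig: Dowelling jig, fixed to the bench: plywood base 215 x 130 x 18 mm with a wooden rail, 56 wide, 70 high, held by a steel strap with two black knobs (top 121 mm above the bench). Origin: on the bench under the rail's bevelled end. x axis level, to the side the mouth looks to; base from x = -155 to 60 mm, mouth at x 28, y 0, z 76 mm, knobs at x -115, y +-45 mm.
- masking_tape: Roll of masking tape, 104 x 102 x 25 mm, lying flat, to be left alone. Origin: centre of its underside.
- sanding_block: Cork-brown sanding block, 62 x 110 x 36 mm, to be left alone. Origin: centre of its underside.
- block_e: Plain wooden offcut block, 45 x 60 x 40 mm, to be left alone. Origin: centre of its underside.
- wax_tin: Round wax tin, 67 mm diameter, 30 mm high, to be left alone. Origin: centre of its underside.

How it is judged:
By the outcome, as a careful person would: the job done as asked, in the order asked, and still so for the second after the job is handed in, while the arm keeps its last pose, push and grip.
It also fails if it takes over 48 s, if anything falls off the work surface, if the arm or the gripper's body presses on something with over 40 N, if the wrist force passes 120 N, or if a joint passes its speed limit or range.

## Robot

A 6-joint arm with a two-finger parallel gripper is mounted at the origin on the work surface; the furniture and walls round the work are solid. World frame = base frame: x ahead of the robot, y to its left, z up, the work surface at z = 0. Lengths are in m, angles in rad, forces in N, time in s.
With the tool pointing down it reaches from about 0.35 to 0.775 m from the base axis. Payload 7.3 kg.
Tool frame: the origin (TCP) lies at the very end of the fingers, on their centre line; the grasp point (between the pads) lies 19 mm behind it; z points along the fingers, y is the line along which they close (so a half turn about z gives the same grasp; the last joint's range is limited). The gripper opens to 92 mm and grips with 3 to 60 N. Pads are 19 mm wide; open, the fingers measure 130 mm over their backs; the gripper's body (75 mm by 190 mm) begins 47 mm behind the grasp point.
Start: joints at [-0.146, 0.342, 1.524, -0, 1.275, -0.146], TCP at [0.525, 0, 0.227] pointing down, gripper open.
Joint ranges: [-2.53, 2.53], [-0.77, 2.02], [0.04, 2.7], [-1, 4.14], [0.28, 2.66], [-3.11, 3.11]. Speed limits (rad/s): [2.57, 2.57, 3.14, 3.14, 3.14, 3.14].

## Interface

Orientations are given as [roll, pitch, yaw] about the fixed x, y, z axes, in that order (R = Rz(yaw) Ry(pitch) Rx(roll)).
In Python, from cell import robot, read_camera, get_calibration gives the robot as it stands. The module is installed in compiled form; this text tells all that it offers.
- The arm moves only by the tool send_rows, never from a script. Its argument "plan" is a list of rows, each a list of 2 entries, a list of its own where there are three numbers: the shift along the tool's x, y, z as a fraction of full scale, then the turn, a rotation vector about the tool's x, y, z as a fraction of full scale. A call has exactly 10 rows; each row shifts and turns the commanded pose from where the row before left it, along the tool's axes as they then stand; what a row does not reach is not made up. Full scale, the value 1, is 0.025 m for a shift and 90 degrees for a turn. A row lasts 1/8 s, in which the tool goes at most 62.5 mm and 10.7 degrees, less where a joint would pass 70% of its speed; a pose out of reach is approached as far as the arm can. A call with a number of a shift or a turn outside -1 to 1 is refused whole. A call with a gripper value outside its range is refused whole. "gripper" is the opening, from -1 (shut) to 1 (fully open), so that 0 is half open, set as the call begins (left out, the last holds). The fingers move at their own pace and stop on an object; "force" is the grip in N (left out, the last holds). Time passes only in rows, so rows that do not move let the fingers close, or fill a call up. It gives the time, the measured TCP pose, the force, the opening and the grip force at its end, in the units of the state.
- robot.observe(): the state, without advancing time (a new reading comes with each control period).
- read_camera(name): name is "scene" or "side" or "wrist"; returns (picture, depth): 400x640x3 uint8, blue, green, red; 400x640 float32, m along the optical axis (not along the pixel's ray), 0 where there is no reading.
- get_calibration(name): a dict with "intrinsics" (3x3 intrinsics, pixels), "rvec" (rotation vector, rad) and "tvec" (3), from world to camera coordinates, as OpenCV has them. Camera axes: x right, y down, z forward; pixel columns grow to the right and rows downward; lengths in m; the calibration is good to about 2 mm. A picture is of the moment at which its call begins: read the wrist's pose just before it. get_calibration takes no time and is no camera call; for the wrist camera it gives the pose at the moment of the call.
- robot.hand_in(): hands the job in; it is judged then, once.
The state is a dict: "time": time; "qpos": joint angles; "qvel": joint speeds; "joint_efforts": joint torques, N m; "tool_pos": TCP position; "tool_rot": TCP orientation; "contact_force": force on the tool from outside, world axes, zero at the start; "torque": the same for the moment, N m; "opening": finger opening in m; "grip_force": force on a finger pad.
Only numpy, scipy, OpenCV 4.12 (cv2) and the standard library are available. Lean on these libraries where they do the work, as an engineer would, in place of code of your own. Each camera call takes 0.05 s, during which the arm holds its last target. There are 200 camera calls.

## Working session

There is one attempt and no reset: what is moved stays moved. The work goes in short steps, Python scripts to look and compute and a tool call to move; the robot and the scene stay as the last step left them, time stands still between calls to the robot, and variables do not carry over. Pictures are saved under pics/ and viewed, at most 11 in all, crops included, and the job is handed in when it is done.

Besides the shell and the picture viewer there is one more tool, called after ">>>" by a JSON object that holds its "api" and its "payload", one argument or row to a line. send_rows: Moves the arm, as the interface text tells. Shift numbers are shares of 0.025 m and turn numbers shares of 90 degrees, none past 1 either way. Its arguments: {"type":"object","properties":{"plan":{"type":"array"},"gripper":{"type":"number"},"force":{"type":"number"}},"required":["plan"]}

```bash
mkdir -p pics; cat > h.py <<'E'
import numpy as np, cv2
from cell import robot, read_camera, get_calibration
from scipy.spatial.transform import Rotation as R
def cal(n):
    c=get_calibration(n); return np.array(c["intrinsics"]),cv2.Rodrigues(np.array(c["rvec"],float))[0],np.array(c["tvec"],float).ravel()
def cloud(d,c):
    K,Rm,t=c; v,u=np.mgrid[:d.shape[0],:d.shape[1]]
    p=np.stack([(u-K[0,2])/K[0,0]*d,(v-K[1,2])/K[1,1]*d,d],-1)
    return (p-t)@Rm
def proj(P,c):
    K,Rm,t=c; q=(np.atleast_2d(P)@Rm.T+t)@K.T; return q[:,:2]/q[:,2:]
def ray(u,v,c):
    K,Rm,t=c; d=Rm.T@np.linalg.inv(K)@np.array([u,v,1.]); return -Rm.T@t,d
def onplane(u,v,z,c):
    o,d=ray(u,v,c); return o+d*(z-o[2])/d[2]
E
python3 - <<'E'
from h import *
ims=[]
for n in ["scene","side","wrist"]:
    c=cal(n); im,d=read_camera(n); np.savez(f"{n}0.npz",im=im,d=d,K=c[0],R=c[1],t=c[2]); cv2.imwrite(f"pics/{n}0.png",im)
    print(n,-c[1].T@c[2],c[1][2])
s=robot.observe();print(s)
E
```

```text
scene [-0.06993173 -0.490875    0.58239463] [ 0.62874898  0.52395419 -0.57458396]
side [0.34498239 0.61047908 0.59224705] [ 0.20903706 -0.75132907 -0.6259458 ]
wrist [0.52449234 0.08406622 0.38315862] [-0.00215398 -0.31180252 -0.95014449]
{'time': 0.15, 'qpos': array([-1.45971731e-01,  3.42565537e-01,  1.52474756e+00,  5.20196597e-06,
        1.27539562e+00, -1.46012579e-01]), 'qvel': array([-0.00081516, -0.00280187, -0.00121203, -0.00127714,  0.00208653,
       -0.00015455]), 'joint_efforts': array([ 7.52666965e-04, -4.31470585e+01, -2.44352603e+01,  7.18239485e-02,
        5.38185902e-02, -1.32920518e-04]), 'tool_pos': array([5.24719356e-01, 7.99591676e-05, 2.26220592e-01]), 'tool_rot': array([-3.14048919e+00, -1.67302197e-04,  1.57083556e+00]), 'contact_force': array([-1.07671582, -0.02447438,  1.06349077]), 'torque': array([-0.02955602,  0.01229882, -0.01817131]), 'grip_force': 0.0, 'opening': 0.09192643901163053}
```

View pics/scene0.png

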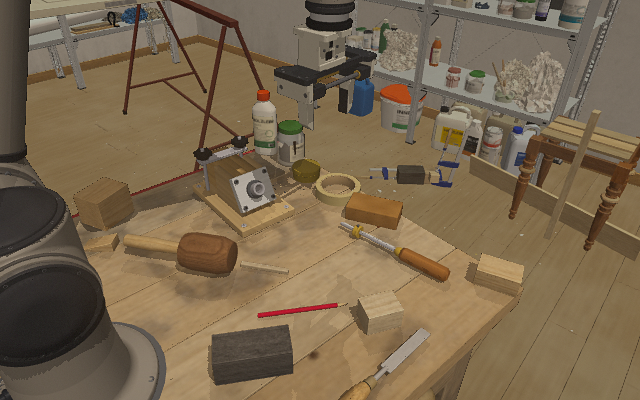

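View pics/side0.png

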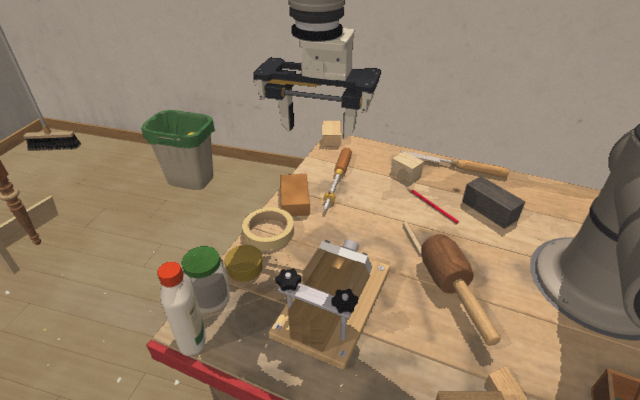

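View pics/wrist0.png

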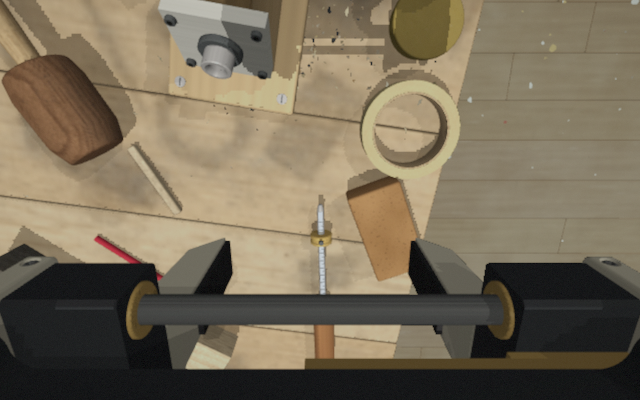

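The wrist view shows the gauge lying almost along world y: tip at (321,200), collar at (321,238), handle from about row 320. The tube mouth is at about (217,66). In the scene view the tube is near (257,190) and the handle is around (425,264). Next I'll measure these from enlarged crops and depth.

```bash
python3 - <<'E'
from h import *
D={n:np.load(f"{n}0.npz") for n in ["scene","side","wrist"]}
C={n:(D[n]["K"],D[n]["R"],D[n]["t"]) for n in D}
def crop(n,x,y,w,h,s): return cv2.resize(D[n]["im"][y:y+h,x:x+w],None,fx=s,fy=s,interpolation=cv2.INTER_CUBIC)
a=crop("wrist",170,20,100,70,4);b=crop("scene",220,160,100,70,4);c=crop("wrist",275,190,100,70,4);d=crop("side",305,190,100,70,4)
cv2.imwrite("pics/crops.png",np.vstack([np.hstack([a,b]),np.hstack([c,d])]))
# plate normal: grey mask from scene and wrist
for n,(x,y,w,h) in {"scene":(228,165,52,50),"wrist":(160,0,112,82)}.items():
    im=D[n]["im"].astype(int);P=cloud(D[n]["d"],C[n])
    m=np.zeros(im.shape[:2],bool);m[y:y+h,x:x+w]=1
    m&=(im.max(2)-im.min(2)<22)&(im.max(2)>90)&(D[n]["d"]>0)
    p=P[m]
    rng=np.random.default_rng(0);best=None
    for _ in range(400):
        q=p[rng.choice(len(p),3,replace=False)];nn=np.cross(q[1]-q[0],q[2]-q[0]);L=np.linalg.norm(nn)
        if L<1e-6: continue
        nn/=L;k=abs((p-q[0])@nn)<.0015
        if best is None or k.sum()>best.sum(): best=k
    q=p[best];mu=q.mean(0);nn=np.linalg.svd(q-mu)[2][2];nn*=np.sign(nn[2])
    print(n,len(p),best.sum(),"normal",nn,"elev",np.degrees(np.arcsin(nn[2])),"az",np.degrees(np.arctan2(nn[1],nn[0])),"mu",mu)
    h=(p-mu)@nn; t=p[(h>.005)&(h<.03)]
    print(" tube pts",len(t),t.mean(0),"top h",np.percentile((t-mu)@nn,97))
# handle / collar / rod
for n,(x,y,w,h) in {"scene":(335,215,120,70),"side":(315,145,45,75),"wrist":(300,190,50,150)}.items():
    im=D[n]["im"][y:y+h,x:x+w];hsv=cv2.cvtColor(im,cv2.COLOR_BGR2HSV)
    P=cloud(D[n]["d"],C[n])[y:y+h,x:x+w]
    m=(hsv[...,1]>150)&(hsv[...,0]<18)&(P[...,2]>.008)&(P[...,2]<.04)
    p=P[m]
    if len(p)<20: print(n,"few",len(p));continue
    mu=p.mean(0);v=np.linalg.svd(p[:,:2]-mu[:2],full_matrices=False)[2][0];v*=np.sign(v[1]);s=(p[:,:2]-mu[:2])@v
    print(n,len(p),"handle mu",mu,"az",np.degrees(np.arctan2(v[1],v[0])),"ends",mu[:2]+v*np.percentile(s,1),mu[:2]+v*np.percentile(s,99),"ztop",np.percentile(p[:,2],95))
print("tip,collar wrist",onplane(321,200,.013,C["wrist"]),onplane(321,238,.02,C["wrist"]))
E
```

```text
scene 1148 642 normal [-0.14487576 -0.85525042  0.49755175] elev 29.83815664379477 az -99.6143918557185 mu [0.43619806 0.11505043 0.06685442]
 tube pts 132 [0.43522347 0.09900185 0.07574202] top h 0.024335622778990387
wrist 5258 2686 normal [-0.13726452 -0.85029966  0.5080836 ] elev 30.5362632105669 az -99.17018911484199 mu [0.43616595 0.11962769 0.07414252]
 tube pts 939 [0.43619164 0.10196473 0.07549539] top h 0.022423262619752814
scene 1142 handle mu [ 0.54256688 -0.19213392  0.02044175] az 70.67486674472055 ends [ 0.51151165 -0.28068919] [ 0.58928455 -0.05891655] ztop 0.02917477187018793
side 212 handle mu [ 0.52613546 -0.22687289  0.02432576] az 91.38770982833023 ends [ 0.52724182 -0.27254339] [ 0.52518008 -0.18743486] ztop 0.028134758142908448
wrist few 0
tip,collar wrist [ 0.52484556 -0.04211875  0.013     ] [ 0.52487701 -0.08650942  0.02      ]
```

View pics/crops.png

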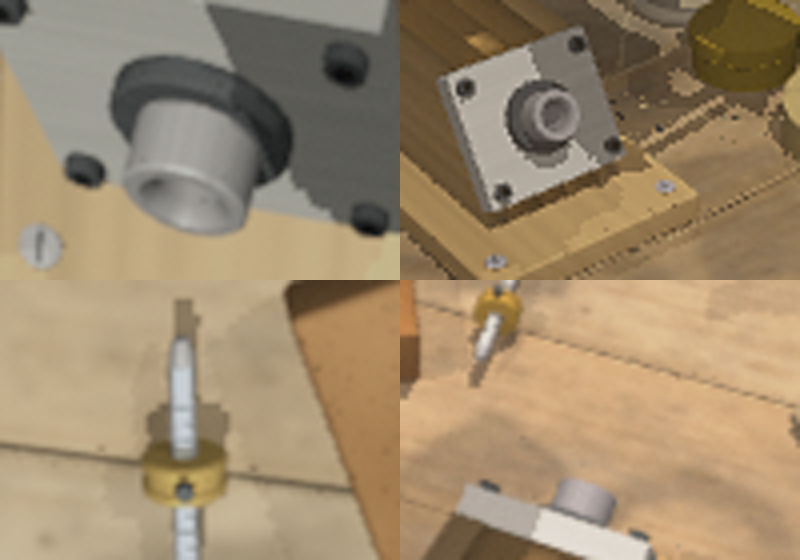

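The crops give the tip at wrist (320.5,204.5). The mouth ellipse is centred at wrist (216.5,70.5) and at scene (259,188.7).

```bash
python3 - <<'E'
from h import *
D={n:np.load(f"{n}0.npz") for n in ["scene","side","wrist"]}
C={n:(D[n]["K"],D[n]["R"],D[n]["t"]) for n in D}
print("tip",onplane(320.5,204.5,.013,C["wrist"]))
print("mouth wrist",onplane(216.5,70.5,.076,C["wrist"]),"scene",onplane(259.2,188.7,.076,C["scene"]))
o1,d1=ray(216.5,70.5,C["wrist"]);o2,d2=ray(259.2,188.7,C["scene"])
s=np.linalg.lstsq(np.stack([d1,-d2],1),o2-o1,rcond=None)[0];print("tri",o1+d1*s[0],o2+d2*s[1])
# rod rows in wrist: bright low-sat
im=D["wrist"]["im"][:, 300:345];hsv=cv2.cvtColor(im,cv2.COLOR_BGR2HSV)
pts=[]
for v in list(range(208,228))+list(range(250,290)):
    k=np.where((hsv[v,:,1]<50)&(hsv[v,:,2]>110))[0]
    if 4<len(k)<14: pts.append(onplane(300+k.mean(),v,.016,C["wrist"]))
pts=np.array(pts);f=np.polyfit(pts[:,1],pts[:,0],1);print(len(pts),"rod x(y)=",f,"x at -.042,-.23",np.polyval(f,[-.042,-.23]),"res",np.std(pts[:,0]-np.polyval(f,pts[:,1])))
# handle in wrist, scene
for n,(x,y,w,h) in {"wrist":(305,326,40,30),"scene":(396,244,56,40),"side":(330,145,28,38)}.items():
    im=D[n]["im"][y:y+h,x:x+w];hsv=cv2.cvtColor(im,cv2.COLOR_BGR2HSV)
    m=((hsv[...,1]>140)&(hsv[...,0]<16)).astype(np.uint8)
    _,L,st,ct=cv2.connectedComponentsWithStats(m);i=1+np.argmax(st[1:,4])
    vv,uu=np.where(L==i); q=np.array([onplane(x+a,y+b,.016,C[n]) for a,b in zip(uu,vv)])[:,:2]
    mu=q.mean(0);vd=np.linalg.svd(q-mu,full_matrices=False)[2][0];vd*=np.sign(vd[1]);t=(q-mu)@vd
    print(n,len(q),mu,"az",np.degrees(np.arctan2(vd[1],vd[0])),mu+vd*t.min(),mu+vd*t.max())
E
```

```text
tip [ 0.52427543 -0.04758218  0.013     ]
mouth wrist [0.43642835 0.09485482 0.076     ] scene [0.43688932 0.09516185 0.076     ]
tri [0.43652428 0.09484307 0.07633459] [0.43656913 0.09479161 0.07631992]
60 rod x(y)= [-0.02888089  0.52189709] x at -.042,-.23 [0.52311009 0.52853969] res 0.00026091736357426363
wrist 26 [ 0.51808049 -0.23732369] az 93.62057734142005 [ 0.51855934 -0.2448914 ] [ 0.51733769 -0.22558452]
scene 747 [ 0.52716141 -0.2397706 ] az 89.18026753151341 [ 0.52646068 -0.28874559] [ 0.52791727 -0.18694328]
side 215 [ 0.52887406 -0.24073378] az 93.86036530006241 [ 0.53237332 -0.2925914 ] [ 0.52518521 -0.18606653]
```

Measured so far:
- **Gauge:** origin near (0.529, -0.238), heading 91.65°.
- **Tube mouth:** (0.4366, 0.095, 0.076), insertion heading about 80.6°.

I'll move above the handle now with the fingers part open.

>>> {"api": "send_rows", "payload": {
  "plan": [
    [[-0.95, 0.015, 0.5], [0, 0, -0.018]],
    [[-0.95, 0.015, 0.5], [0, 0, 0]],
    [[-0.95, 0.015, 0.5], [0, 0, 0]],
    [[-0.95, 0.015, 0.5], [0, 0, 0]],
    [[-0.95, 0.015, 0.5], [0, 0, 0]],
    [[-0.95, 0.015, 0.5], [0, 0, 0]],
    [[-0.95, 0.015, 0.5], [0, 0, 0]],
    [[-0.95, 0.015, 0.5], [0, 0, 0]],
    [[-0.95, 0.015, 0.5], [0, 0, 0]],
    [[-0.95, 0.015, 0.5], [0, 0, 0]]
  ],
  "gripper": 0.1,
  "force": 50
}}

```text
time: 1.4
tool_pos: [0.5349, -0.2387, 0.1009]
tool_rot: [3.142, -0.0, 1.599]
contact_force: [-0.8, 0.1, 0.6]
opening: 0.0508
grip_force: 0.0
```

```bash
python3 - <<'E'
from h import *
s=robot.observe();print(s["time"],s["tool_pos"],s["tool_rot"],s["qpos"],s["opening"],s["contact_force"])
D=np.load("scene0.npz");C=(D["K"],D["R"],D["t"]);P=cloud(D["d"],C)
for n,(x,y,w,h) in {"block_e":(350,285,60,50),"blk2":(465,250,62,50)}.items():
    p=P[y:y+h,x:x+w].reshape(-1,3);p=p[(p[:,2]>.025)&(p[:,2]<.06)];print(n,np.percentile(p,[2,98],axis=0))
c=cal("wrist");im,d=read_camera("wrist");cv2.imwrite("pics/w1.png",im);np.savez("w1.npz",im=im,d=d,K=c[0],R=c[1],t=c[2])
print("tip px",proj([[.5233,-.0476,.013],[.5288,-.2376,.013]],c))
E
```

```text
1.4 [ 0.53487427 -0.23873242  0.10092795] [ 3.14154128e+00 -1.23988266e-05  1.59905828e+00] [-5.50629419e-01  5.73254493e-01  1.51819744e+00  4.43659191e-05
  1.05010450e+00 -5.78913440e-01] 0.050751231125270635 [-0.79415573  0.13738866  0.5899279 ]
block_e [[ 0.34034036 -0.27701315  0.02610838]
 [ 0.40295807 -0.21726311  0.04236859]]
blk2 [[ 0.55775253 -0.39178972  0.02602726]
 [ 0.61630522 -0.31805786  0.03744251]]
tip px [[ 310.39947543 -109.90576782]
 [ 312.78943801  199.00098508]]
```

View pics/w1.png

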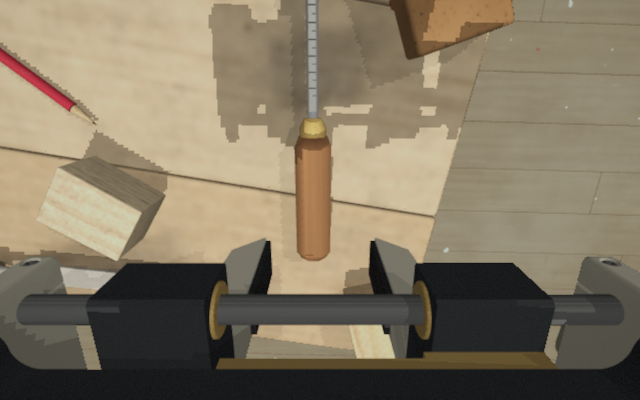

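Handle runs from (313,137) to (313,260), right where predicted. I'll centre over it by 6 mm in -y of the tool and descend.

>>> {"api": "send_rows", "payload": {
  "plan": [
    [[0.04, -0.24, 0.4], [0, 0, 0]],
    [[0, 0, 0.5], [0, 0, 0]],
    [[0, 0, 0.5], [0, 0, 0]],
    [[0, 0, 0.5], [0, 0, 0]],
    [[0, 0, 0.5], [0, 0, 0]],
    [[0, 0, 0.5], [0, 0, 0]],
    [[0, 0, 0.5], [0, 0, 0]],
    [[0, 0, 0.25], [0, 0, 0]],
    [[0, 0, 0.2], [0, 0, 0]],
    [[0, 0, 0], [0, 0, 0]]
  ]
}}

```text
time: 2.7
tool_pos: [0.5288, -0.2365, 0.0053]
tool_rot: [-3.141, -0.0, 1.599]
contact_force: [-0.6, 0.1, 0.3]
opening: 0.0505
grip_force: 0.0
```

>>> {"api": "send_rows", "payload": {
  "plan": [
    [[0, 0, 0], [0, 0, 0]],
    [[0, 0, 0], [0, 0, 0]],
    [[0, 0, 0], [0, 0, 0]],
    [[0, 0, 0], [0, 0, 0]],
    [[0, 0, 0], [0, 0, 0]],
    [[0, 0, 0], [0, 0, 0]],
    [[0, 0, 0], [0, 0, 0]],
    [[0, 0, 0], [0, 0, 0]],
    [[0, 0, 0], [0, 0, 0]],
    [[0, 0, 0], [0, 0, 0]]
  ],
  "gripper": -1,
  "force": 50
}}

```text
time: 3.95
tool_pos: [0.529, -0.2366, 0.0057]
tool_rot: [3.141, 0.0, 1.599]
contact_force: [0.5, 1.1, 5.1]
opening: 0.0255
grip_force: 50.0
```

>>> {"api": "send_rows", "payload": {
  "plan": [
    [[0, 0, -0.5], [0, 0, 0]],
    [[0, 0, -0.95], [0, 0, 0]],
    [[0, 0, -0.95], [0, 0, 0]],
    [[0.77, -0.69, -0.95], [0, 0, 0]],
    [[0.77, -0.69, -0.95], [0, 0, 0]],
    [[0.78, -0.69, -0.95], [0, 0, 0]],
    [[0.78, -0.69, -0.95], [0, 0, 0]],
    [[0.78, -0.69, -0.95], [0, 0, 0]],
    [[0.78, -0.69, 0], [0, 0, 0]],
    [[0.78, -0.69, 0], [0, 0, 0]]
  ]
}}

```text
time: 5.2
tool_pos: [0.4033, -0.1032, 0.1847]
tool_rot: [3.141, 0.0, 1.599]
contact_force: [0.6, 0.1, -2.0]
opening: 0.0251
grip_force: 50.0
```

>>> {"api": "send_rows", "payload": {
  "plan": [
    [[0, 0, 0], [0, 0, 0.061]],
    [[0, 0, 0], [0, 0, 0.062]],
    [[0, 0, 0], [0, -0.055, 0]],
    [[0, 0, 0], [0, -0.055, 0]],
    [[0, 0, 0], [0, -0.055, 0]],
    [[0, 0, 0], [0, -0.055, 0]],
    [[0, 0, 0], [0, -0.055, 0]],
    [[0, 0, 0], [0, -0.058, 0]],
    [[0, 0, 0], [0, 0, 0]],
    [[0, 0, 0], [0, 0, 0]]
  ]
}}

```text
time: 6.45
tool_pos: [0.4042, -0.1039, 0.1843]
tool_rot: [-3.141, 0.521, 1.406]
contact_force: [0.8, -0.1, -1.8]
opening: 0.0253
grip_force: 50.0
```

```bash
python3 - <<'E'
from h import *
s=robot.observe();print(s["time"],s["tool_pos"],s["tool_rot"],s["qpos"],s["opening"],s["contact_force"])
T=R.from_euler("xyz",s["tool_rot"]).as_matrix();print("tool x",T[:,0],"z",T[:,2])
o=s["tool_pos"]-.0073*T[:,2]-.001*T[:,0]; tip=o+.19*T[:,0];print("tip pred",tip)
for n in ["scene","side","wrist"]:
    c=cal(n);im,d=read_camera(n);np.savez(f"{n}2.npz",im=im,d=d,K=c[0],R=c[1],t=c[2])
    print(n,proj([tip,o,[.4366,.095,.076]],c).round(1).tolist())
W=np.load("wrist2.npz")["im"];S=np.load("scene2.npz")["im"];Y=np.load("side2.npz")["im"]
cr=lambda im,x,y,w,h,k:cv2.resize(im[y:y+h,x:x+w],None,fx=k,fy=k,interpolation=cv2.INTER_CUBIC)
cv2.imwrite("pics/v2.png",np.vstack([np.hstack([cr(S,180,120,200,150,2),cr(Y,280,140,200,150,2)]),np.hstack([cr(W,220,0,200,150,2),cr(W,120,0,400,300,1)])]))
E
```

```text
6.45 [ 0.40416382 -0.10390189  0.18433014] [-3.14148842  0.52144352  1.40584056] [-0.05603377  0.27448379  1.88692967 -0.58326995  1.11764321  0.40674059] 0.025276228267057298 [ 0.77814997 -0.13830058 -1.7779533 ]
tool x [ 0.14238553  0.85533066 -0.49813233] z [-0.08190048 -0.49135337 -0.86710102]
tip pred [0.43167256 0.06134248 0.09651296]
scene [[268.6, 187.4], [324.8, 182.1], [259.1, 188.8]]
side [[359.0, 220.6], [393.3, 130.8], [351.5, 241.5]]
wrist [[320.0, -262.1], [320.3, 265.5], [317.5, -449.8]]
```

View pics/v2.png

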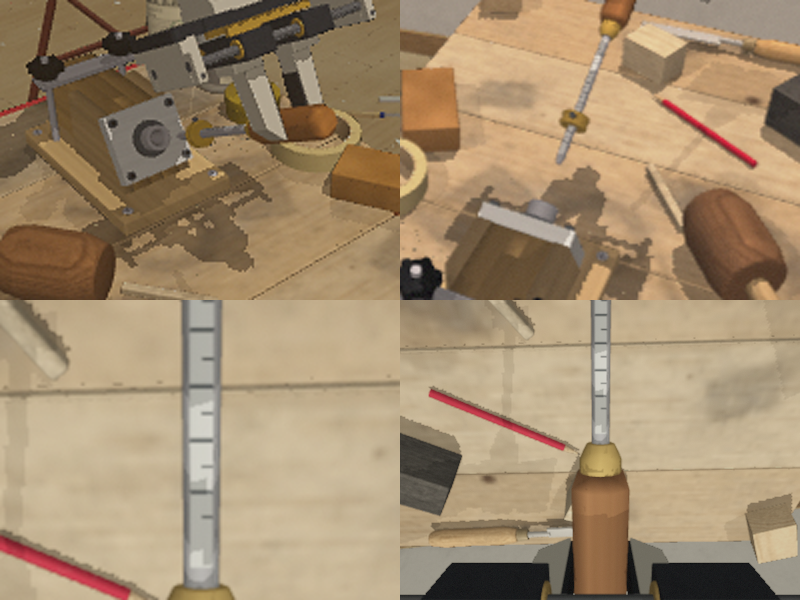

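The tip is seen at scene (269,187.5), against (268.6,187.4) predicted. In the side view it is at (361,220), against (359,220.6). I'll advance to about 12 mm short of the mouth and check the alignment there with overlays.

>>> {"api": "send_rows", "payload": {
  "plan": [
    [[0.2, -0.03, 0], [0, 0, 0]],
    [[0.2, 0, 0], [0, 0, 0]],
    [[0.2, 0, 0], [0, 0, 0]],
    [[0.2, 0, 0], [0, 0, 0]],
    [[0.2, 0, 0], [0, 0, 0]],
    [[0.1, 0, 0], [0, 0, 0]],
    [[0, 0, 0], [0, 0, 0]],
    [[0, 0, 0], [0, 0, 0]],
    [[0, 0, 0], [0, 0, 0]],
    [[0, 0, 0], [0, 0, 0]]
  ]
}}

```text
time: 7.85
tool_pos: [0.4074, -0.0804, 0.1706]
tool_rot: [3.141, 0.523, 1.406]
contact_force: [0.6, -0.5, -2.4]
opening: 0.0252
grip_force: 50.0
```

```bash
cat > look.py <<'E'
from h import *
import sys
tag=sys.argv[1]
M=np.array([.4366,.095,.076]);h=np.radians(80.6);u=np.array([np.cos(h)*.866,np.sin(h)*.866,-.5]);lat=np.array([np.sin(h),-np.cos(h),0]);up=np.cross(lat,u)
s=robot.observe();T=R.from_euler("xyz",s["tool_rot"]).as_matrix()
o=s["tool_pos"]-.0073*T[:,2]-.001*T[:,0]; tip=o+.19*T[:,0];e=tip-M
print(s["time"],s["tool_pos"],"tip rel mouth: along",e@u,"lat(+x)",e@lat,"up",e@up,"dir",T[:,0]@lat,T[:,0]@up,"F",s["contact_force"])
out=[]
for n,(x,y) in {"scene":(240,165),"side":(325,185)}.items():
    c=cal(n);im,d=read_camera(n);np.savez(f"{n}_{tag}.npz",im=im,d=d,K=c[0],R=c[1],t=c[2])
    k=8;w,hh=50,75
    z=cv2.resize(im[y:y+hh,x:x+w],None,fx=k,fy=k,interpolation=cv2.INTER_CUBIC)
    f=lambda P:[tuple(int(round(a)) for a in (q-[x,y]+.5)*k) for q in proj(P,c)]
    a=f([M-.02*u,M,M+.022*u]);cv2.line(z,a[0],a[2],(0,255,0),1);cv2.circle(z,a[1],3,(0,255,0),-1)
    for sg in (-1,1):
        q=f([tip,tip-.1*T[:,0]]);cv2.line(z,q[0],q[1],(255,0,255),1);cv2.circle(z,q[0],3,(255,0,255),-1)
    out.append(z)
cv2.imwrite(f"pics/{tag}.png",np.hstack(out))
E
python3 look.py a3
```

```text
7.85 [ 0.40741911 -0.0804031   0.17058099] tip rel mouth: along -0.012285335853580897 lat(+x) 5.0451503690362824e-05 up 0.00039855148665076355 dir 0.0010037706077880848 0.0005210723607977918 F [ 0.6082207  -0.45632689 -2.40984149]
```

View pics/a3.png

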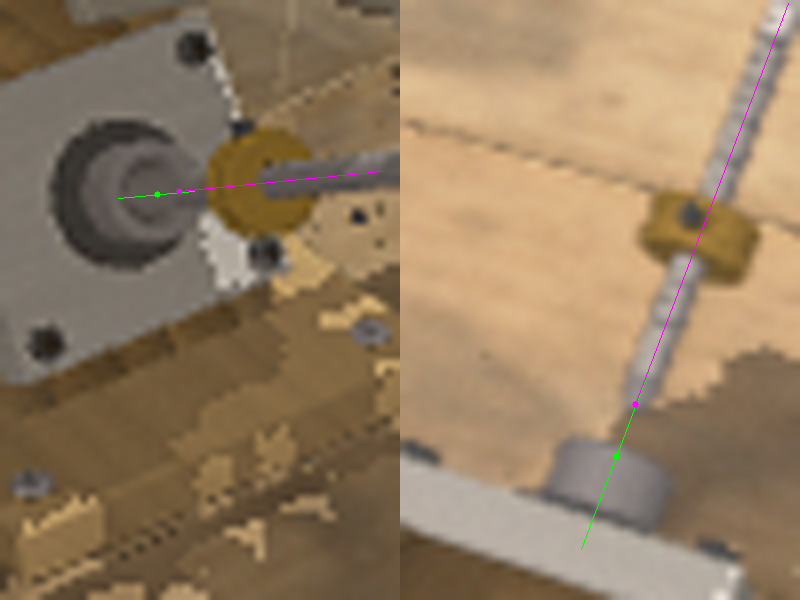

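In the side view the rod (magenta) points at the mouth. The tube's sides near (548–672, 445–525) look slightly steeper than my predicted axis, so I'll check the azimuth with projected rim circles and the knobs.

```bash
python3 - <<'E'
from h import *
M=np.array([.4366,.095,.076]);h=np.radians(80.6);u=np.array([np.cos(h)*.866,np.sin(h)*.866,-.5]);lat=np.array([np.sin(h),-np.cos(h),0]);up=np.cross(lat,u)
out=[]
t=np.linspace(0,2*np.pi,73)[:,None]
for n,f0,(x,y,w,hh) in [("side","side_a3.npz",(335,230,40,30)),("wrist","wrist0.npz",(180,30,80,60)),("scene","scene0.npz",(235,165,50,45))]:
    D=np.load(f0);c=(D["K"],D["R"],D["t"]);k=400//w
    z=cv2.resize(D["im"][y:y+hh,x:x+w],None,fx=k,fy=k,interpolation=cv2.INTER_CUBIC)
    for a,r,col in [(0,.013,(0,255,0)),(.022,.013,(0,255,255)),(0,.0095,(255,0,255))]:
        q=((proj(M+a*u+r*(np.cos(t)*lat+np.sin(t)*up),c)-[x,y]+.5)*k).round().astype(int)
        cv2.polylines(z,[q.reshape(-1,1,2)],True,col,1)
    out.append(cv2.resize(z,(400,300*1)) if z.shape[:2]!=(300,400) else z)
out.append(out[0]*0)
cv2.imwrite("pics/rims.png",np.vstack([np.hstack(out[:2]),np.hstack(out[2:])]))
# knobs
for n,f0,zones in [("side","side0.npz",[(272,262,32,34),(328,283,34,36)]),("scene","scene0.npz",[(190,142,28,24),(228,132,24,22)])]:
    D=np.load(f0);c=(D["K"],D["R"],D["t"]);k=[]
    for x,y,w,hh in zones:
        g=D["im"][y:y+hh,x:x+w].max(2)<55
        _,L,st,ct=cv2.connectedComponentsWithStats(g.astype(np.uint8));i=1+np.argmax(st[1:,4])
        k.append(onplane(x+st[i,0]+st[i,2]/2-.5,y+ct[i,1],.113,c))
    k=np.array(k);m=k.mean(0);dy=k[1]-k[0];dm=(m-M)[:2]
    print(n,k.round(4).tolist(),"sep",np.linalg.norm(dy),"az knobs perp",np.degrees(np.arctan2(dy[1],dy[0])),"az mid",np.degrees(np.arctan2(dm[1],dm[0])),np.linalg.norm(dm))
E
```

```text
side [[0.502, 0.2347, 0.113], [0.414, 0.2488, 0.113]] sep 0.08915271096954369 az knobs perp 170.92143386031196 az mid 81.71213913997819 0.14828779398010233
scene [[0.4105, 0.2374, 0.113], [0.4995, 0.2217, 0.113]] sep 0.09030045017549301 az knobs perp -9.98882599832504 az mid 82.21394797693257 0.13579076070667206
```

View pics/rims.png

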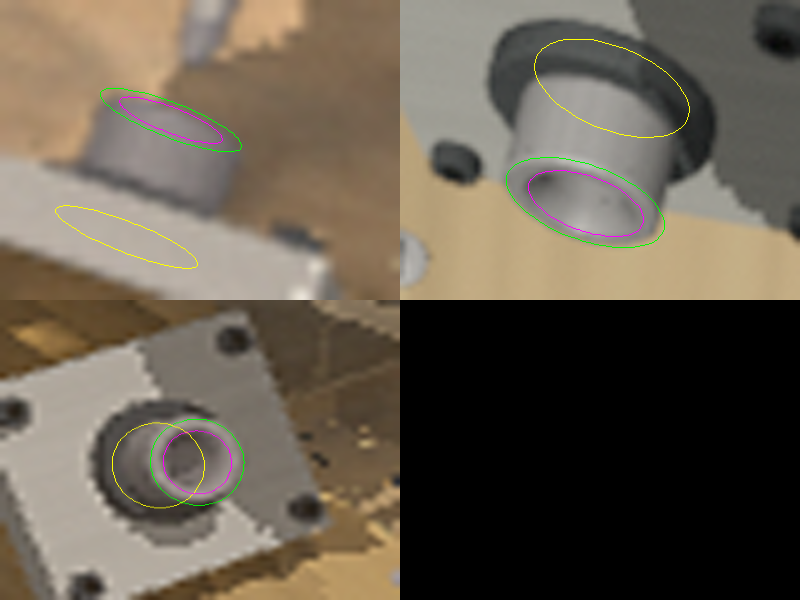

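The rim circles fit in all three views. The azimuth estimates agree: plate 80.4° and 80.8°, knobs 80.0° and 80.9°. Starting the insertion.

>>> {"api": "send_rows", "payload": {
  "plan": [
    [[0.12, 0, 0], [0, 0, 0]],
    [[0.12, 0, 0], [0, 0, 0]],
    [[0.12, 0, 0], [0, 0, 0]],
    [[0.12, 0, 0], [0, 0, 0]],
    [[0.12, 0, 0], [0, 0, 0]],
    [[0.12, 0, 0], [0, 0, 0]],
    [[0.12, 0, 0], [0, 0, 0]],
    [[0.12, 0, 0], [0, 0, 0]],
    [[0.04, 0, 0], [0, 0, 0]],
    [[0, 0, 0], [0, 0, 0]]
  ]
}}

```text
time: 9.2
tool_pos: [0.411, -0.0589, 0.158]
tool_rot: [3.142, 0.523, 1.406]
contact_force: [0.5, 0.5, -1.6]
opening: 0.0251
grip_force: 50.0
```

```bash
python3 look.py a4
```

```text
9.2 [ 0.41096973 -0.05891112  0.15798054] tip rel mouth: along 0.012879648663296588 lat(+x) -2.2590607117958187e-05 up 0.0003685662200053003 dir 0.0006518715077616088 0.0004700378784835979 F [ 0.49058952  0.47905409 -1.55942565]
```

View pics/a4.png

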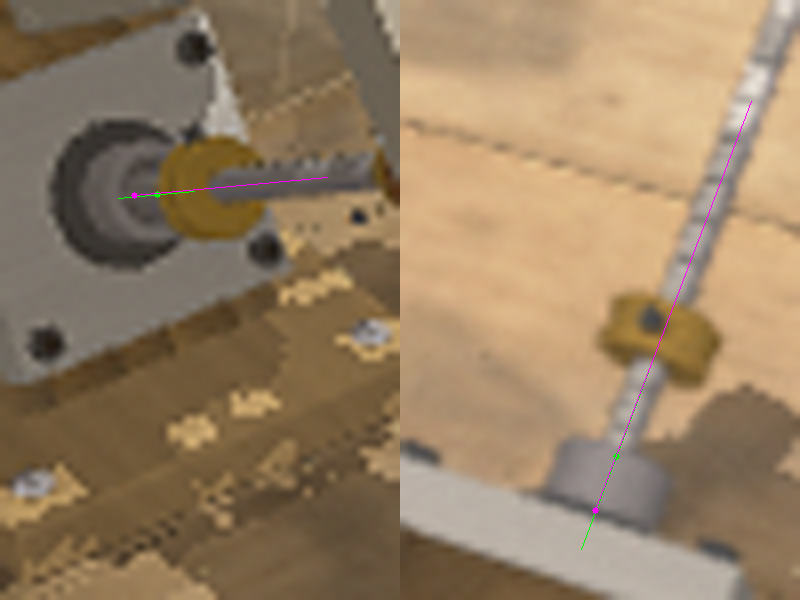

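The rod is in the bore, with the side view showing it entering the mouth at (622,445). There are no side forces. I'll advance to about 53 mm.

>>> {"api": "send_rows", "payload": {
  "plan": [
    [[0.16, 0, 0], [0, 0, 0]],
    [[0.16, 0, 0], [0, 0, 0]],
    [[0.16, 0, 0], [0, 0, 0]],
    [[0.16, 0, 0], [0, 0, 0]],
    [[0.16, 0, 0], [0, 0, 0]],
    [[0.16, 0, 0], [0, 0, 0]],
    [[0.16, 0, 0], [0, 0, 0]],
    [[0.16, 0, 0], [0, 0, 0]],
    [[0.16, 0, 0], [0, 0, 0]],
    [[0.16, 0, 0], [0, 0, 0]]
  ]
}}

```text
time: 10.55
tool_pos: [0.4167, -0.0246, 0.1379]
tool_rot: [3.142, 0.523, 1.406]
contact_force: [0.1, -2.4, -0.9]
opening: 0.0254
grip_force: 50.0
```

>>> {"api": "send_rows", "payload": {
  "plan": [
    [[0.04, 0, 0], [0, 0, 0]],
    [[0.04, 0, 0], [0, 0, 0]],
    [[0.04, 0, 0], [0, 0, 0]],
    [[0.04, 0, 0], [0, 0, 0]],
    [[0.04, 0, 0], [0, 0, 0]],
    [[0.04, 0, 0], [0, 0, 0]],
    [[0.04, 0, 0], [0, 0, 0]],
    [[0, 0, 0], [0, 0, 0]],
    [[0, 0, 0], [0, 0, 0]],
    [[0, 0, 0], [0, 0, 0]]
  ]
}}

```text
time: 11.8
tool_pos: [0.4176, -0.0187, 0.1344]
tool_rot: [3.142, 0.523, 1.406]
contact_force: [0.5, -0.6, -1.2]
opening: 0.0255
grip_force: 50.0
```

Depth is about 60 mm, with about 2.5 N of collar drag felt on the way. Now small steps while watching the force.

>>> {"api": "send_rows", "payload": {
  "plan": [
    [[0.015, 0, 0], [0, 0, 0]],
    [[0.015, 0, 0], [0, 0, 0]],
    [[0.015, 0, 0], [0, 0, 0]],
    [[0.015, 0, 0], [0, 0, 0]],
    [[0.015, 0, 0], [0, 0, 0]],
    [[0.015, 0, 0], [0, 0, 0]],
    [[0.015, 0, 0], [0, 0, 0]],
    [[0.015, 0, 0], [0, 0, 0]],
    [[0.015, 0, 0], [0, 0, 0]],
    [[0.015, 0, 0], [0, 0, 0]]
  ]
}}

```text
time: 13.05
tool_pos: [0.4182, -0.0156, 0.1326]
tool_rot: [3.141, 0.523, 1.406]
contact_force: [0.1, -2.8, -0.9]
opening: 0.0256
grip_force: 50.0
```

>>> {"api": "send_rows", "payload": {
  "plan": [
    [[0.012, 0, 0], [0, 0, 0]],
    [[0.012, 0, 0], [0, 0, 0]],
    [[0.012, 0, 0], [0, 0, 0]],
    [[0.012, 0, 0], [0, 0, 0]],
    [[0.012, 0, 0], [0, 0, 0]],
    [[0.012, 0, 0], [0, 0, 0]],
    [[0.012, 0, 0], [0, 0, 0]],
    [[0.012, 0, 0], [0, 0, 0]],
    [[0.012, 0, 0], [0, 0, 0]],
    [[0.012, 0, 0], [0, 0, 0]]
  ]
}}

```text
time: 14.3
tool_pos: [0.4186, -0.013, 0.1312]
tool_rot: [3.141, 0.523, 1.406]
contact_force: [-1.1, -2.5, -0.2]
opening: 0.0254
grip_force: 50.0
```

>>> {"api": "send_rows", "payload": {
  "plan": [
    [[0.01, 0, 0], [0, 0, 0]],
    [[0.01, 0, 0], [0, 0, 0]],
    [[0.01, 0, 0], [0, 0, 0]],
    [[0.01, 0, 0], [0, 0, 0]],
    [[0.01, 0, 0], [0, 0, 0]],
    [[0.01, 0, 0], [0, 0, 0]],
    [[0.01, 0, 0], [0, 0, 0]],
    [[0.01, 0, 0], [0, 0, 0]],
    [[0.01, 0, 0], [0, 0, 0]],
    [[0.01, 0, 0], [0, 0, 0]]
  ]
}}

```text
time: 15.55
tool_pos: [0.4189, -0.0114, 0.1302]
tool_rot: [-3.141, 0.524, 1.406]
contact_force: [-0.9, -5.7, 0.9]
opening: 0.0253
grip_force: 50.0
```

>>> {"api": "send_rows", "payload": {
  "plan": [
    [[0.01, 0, 0], [0, 0, 0]],
    [[0.01, 0, 0], [0, 0, 0]],
    [[0.01, 0, 0], [0, 0, 0]],
    [[0.01, 0, 0], [0, 0, 0]],
    [[0.01, 0, 0], [0, 0, 0]],
    [[0, 0, 0], [0, 0, 0]],
    [[0, 0, 0], [0, 0, 0]],
    [[0, 0, 0], [0, 0, 0]],
    [[0, 0, 0], [0, 0, 0]],
    [[0, 0, 0], [0, 0, 0]]
  ]
}}

```text
time: 16.8
tool_pos: [0.4189, -0.0112, 0.1301]
tool_rot: [-3.141, 0.526, 1.406]
contact_force: [-1.6, -10.1, 4.0]
opening: 0.0255
grip_force: 50.0
```

```bash
python3 look.py a5
```

```text
16.8 [ 0.41890473 -0.01121894  0.13009599] tip rel mouth: along 0.06871378193945116 lat(+x) 4.9313065898429556e-05 up -0.0002113045921703048 dir 0.0008109226094048239 -0.0027347684762406566 F [ -1.58759621 -10.08656702   3.9618773 ]
```

The rod has stopped: 1.25 mm was commanded, it moved 0.25 mm, and the reaction is about 12 N, purely axial. So the tip is on the bottom, about 68.5 mm down. Now I'll draw straight out.

>>> {"api": "send_rows", "payload": {
  "plan": [
    [[-0.05, 0, 0], [0, 0, 0]],
    [[-0.1, 0, 0], [0, 0, 0]],
    [[-0.2, 0, 0], [0, 0, 0]],
    [[-0.25, 0, 0], [0, 0, 0]],
    [[-0.25, 0, 0], [0, 0, 0]],
    [[-0.25, 0, 0], [0, 0, 0]],
    [[-0.25, 0, 0], [0, 0, 0]],
    [[-0.25, 0, 0], [0, 0, 0]],
    [[-0.25, 0, 0], [0, 0, 0]],
    [[-0.25, 0, 0], [0, 0, 0]]
  ]
}}

```text
time: 18.15
tool_pos: [0.4116, -0.0551, 0.1557]
tool_rot: [3.142, 0.523, 1.406]
contact_force: [0.1, -1.2, -1.4]
opening: 0.0255
grip_force: 50.0
```

>>> {"api": "send_rows", "payload": {
  "plan": [
    [[-0.25, 0, 0], [0, 0, 0]],
    [[-0.3, 0, 0], [0, 0, 0]],
    [[-0.3, 0, 0], [0, 0, 0]],
    [[-0.3, 0, 0], [0, 0, 0]],
    [[-0.3, 0, 0], [0, 0, 0]],
    [[-0.3, 0, 0], [0, 0, 0]],
    [[-0.3, 0, 0], [0, 0, 0]],
    [[-0.3, 0, 0], [0, 0, 0]],
    [[-0.2, 0, 0], [0, 0, 0]],
    [[0, 0, 0], [0, 0, 0]]
  ]
}}

```text
time: 19.4
tool_pos: [0.4026, -0.1094, 0.1875]
tool_rot: [3.141, 0.523, 1.405]
contact_force: [0.0, -0.4, -0.5]
opening: 0.025
grip_force: 50.0
```

```bash
python3 look.py a6; python3 - <<'E'
from h import *
D=np.load("scene_a6.npz");E=np.load("side_a6.npz")
cv2.imwrite("pics/out.png",np.hstack([cv2.resize(D["im"][110:300,200:400],None,fx=2,fy=2),cv2.resize(E["im"][60:250,320:520],None,fx=2,fy=2)]))
E
```

```text
19.4 [ 0.40260977 -0.10941186  0.18754042] tip rel mouth: along -0.04623038611189558 lat(+x) 0.000131437044080575 up 0.0004014749552936174 dir 0.0014699341559257784 0.0006185236170676567 F [ 0.03361473 -0.35390672 -0.536622  ]
```

View pics/out.png

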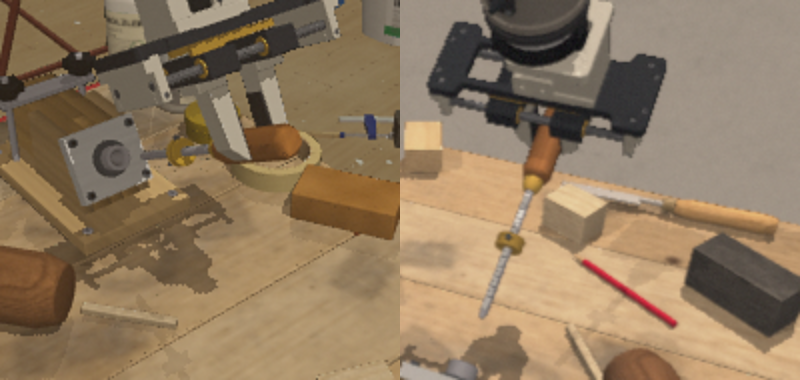

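Gauge is out: the collar sits well up the rod in the side view, at (510,243) against the tip at (483,315). Next: retreat further, then level.

>>> {"api": "send_rows", "payload": {
  "plan": [
    [[-0.2, 0, 0], [0, 0, 0]],
    [[-0.35, 0, -0.1], [0, 0, 0]],
    [[-0.4, 0, -0.2], [0, 0, 0]],
    [[-0.4, 0, -0.2], [0, 0, 0]],
    [[-0.4, 0, -0.2], [0, 0, 0]],
    [[-0.4, 0, -0.2], [0, 0, 0]],
    [[-0.4, 0, -0.2], [0, 0, 0]],
    [[-0.4, 0, -0.1], [0, 0, 0]],
    [[-0.2, 0, 0], [0, 0, 0]],
    [[0, 0, 0], [0, 0, 0]]
  ]
}}

```text
time: 20.75
tool_pos: [0.3937, -0.1619, 0.2527]
tool_rot: [3.141, 0.523, 1.405]
contact_force: [0.2, 0.1, -2.2]
opening: 0.0255
grip_force: 50.0
```

>>> {"api": "send_rows", "payload": {
  "plan": [
    [[0, 0, 0], [0, 0.035, 0]],
    [[0, 0, 0], [0, 0.045, 0]],
    [[0, 0, 0], [0, 0.05, 0]],
    [[0, 0, 0], [0, 0.05, 0]],
    [[0, 0, 0], [0, 0.05, 0]],
    [[0, 0, 0], [0, 0.05, 0]],
    [[0, 0, 0], [0, 0.035, 0]],
    [[0, 0, 0], [0, 0.018, 0]],
    [[0, 0, 0], [0, 0, 0]],
    [[0, 0, 0], [0, 0, 0]]
  ]
}}

```text
time: 22.0
tool_pos: [0.3938, -0.1614, 0.2525]
tool_rot: [-3.141, 0.0, 1.406]
contact_force: [0.6, 0.6, -1.0]
opening: 0.0258
grip_force: 50.0
```

```bash
python3 - <<'E'
from h import *
s=robot.observe();print(s["time"],s["tool_pos"],s["tool_rot"],s["qvel"],s["grip_force"],s["contact_force"])
ims=[]
T=R.from_euler("xyz",s["tool_rot"]).as_matrix();o=s["tool_pos"]-.0073*T[:,2]-.001*T[:,0];print("level",T[2,0],"tip",o+.19*T[:,0])
P=[o,o+.19*T[:,0],o+(.19-.0685-.006)*T[:,0]]
for n in ["scene","side"]:
    c=cal(n);im,d=read_camera(n);q=proj(P,c);print(n,q.round(1).tolist())
    x,y=(q[1:].mean(0)-[50,75]).round().astype(int).clip(0);ims.append(cv2.resize(im[y:y+150,x:x+100],(400,600),interpolation=cv2.INTER_CUBIC));print(x,y)
cv2.imwrite("pics/fin.png",np.hstack(ims))
E
```

```text
22.0 [ 0.3938     -0.16140151  0.25253339] [-3.14125647e+00  4.94313158e-04  1.40626593e+00] [ 0.00450292 -0.00220884  0.00113812  0.00313752 -0.000515   -0.00179677] 49.9974885256961 [ 0.59420814  0.56420071 -0.95158713]
level -0.0004943131373942628 tip [0.42475914 0.02504925 0.25973996]
scene [[353.8, 160.0], [276.1, 115.6], [303.5, 131.3]]
240 48
side [[407.6, 84.1], [373.7, 129.5], [388.5, 109.7]]
331 45
```

View pics/fin.png

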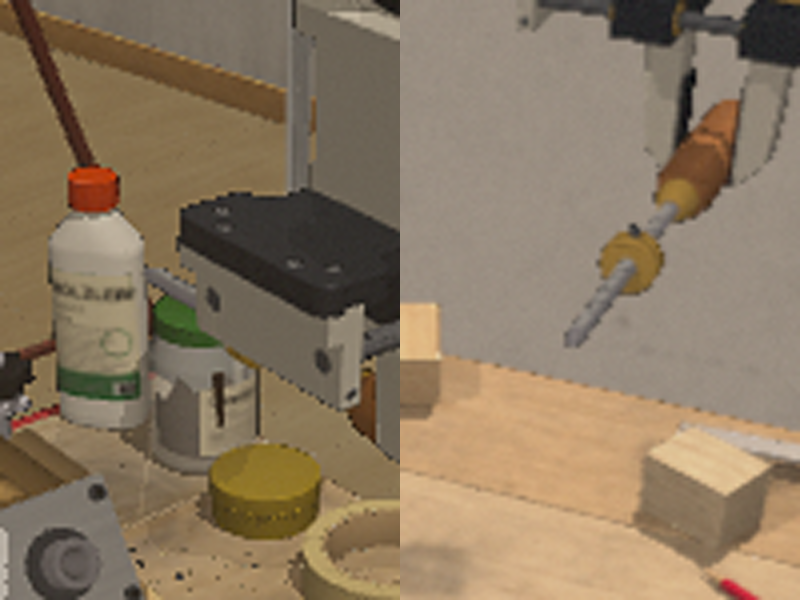

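The final view shows the gauge level, the tip at side (374,130) and the collar at (388.7,109.5). That matches the expected (388.5,109.7) for a reading of 68.5 mm. The gauge is held 25 cm up and clear of the jig, so I'm handing in.

```bash
python3 -c "
from cell import robot
print(robot.hand_in())"
```

```text
the job is handed in; nothing more can be done
None
```

The hole is measured: the tip stopped on the bottom, the collar reads about 68.5 mm by my estimate, and I handed in at about 22 s with the gauge held level, marks up, 25 cm above the bench and clear of the jig.

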